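# Unlatch the flour bin and hold its sprung lid at the tab

### The job

Open the steel flour bin for scooping: first turn the latch knob on its front ledge clockwise until it clicks past its detent, while the lid is still shut. Then lift the lid against its spring until its pointer is in line with the tab on the quadrant, and hold it there: finish while still holding the lid, with the latch left undone, the tab where it was set and the bowl, jar and wooden guide left alone.

Things in the scene. Friction and masses are not known exactly. Their poses are not given: they have to be found in the camera images.
- latch (a joint): Latch knob angle, rad, 0 to 1.2 between stops, growing clockwise seen from above. Starts at 0 to 0.12, locked. A sprung detent resists (up to about 0.12 N m) from 0.16 to 0.5, then drives the knob on past 0.84; it stays where it then stops. Clicked past and undone means over 0.9. Locked, its tongue blocks the lid; from 0.9 it is clear of it.
- latch_grip (a point): On the latch knob's vertical axis, 158 mm above the table: black bar 46 mm long, 14 thick, 36 tall (14 above to 22 below this point) on a 48 mm disc. A steel tongue 18 mm wide, its top 22 mm below this point, reaches 76 mm out along +x, over the lid's edge when locked. Axes turn with the knob: x along bar and tongue, z up. On the bin's centre line, 110 mm in front of the lid's handle.
- lid (a joint): Lid angle, rad: 0 shut, growing as its front edge (nearest the robot) rises; stop at 1.3. The hinge spring (0.64 N m shut, plus 0.8 N m per rad) and the lid's weight (0.3 to 0.5 kg) always push it shut: about 6 to 11 N at the handle.
- lid_handle (a point): Middle of the lid's black bar handle: round bar 12 mm thick, 100 mm long along the hinge direction (y), axis 45 mm above the lid's top face, a post at each end; 173 mm above the table when shut. At (-145, 0, 53) mm from lid_hinge in the lid's axes, which turn with it; shut: x from the bin's front to the hinge, z up. The lid: steel plate 200 x 240 x 8 mm.
- lid_hinge (a point): Middle of the lid's hinge line, on the far top rim of the bin, 120 mm above the table, level with the shut lid's underside, on the bin's centre line. Axes are the lid's: y along the hinge line. The bin: steel box with a closed front ledge, 300 mm long, 240 wide, 120 high, fixed to the table.
- lid_pointer (a point): Outer tip of the lid's black pointer, a small bar 52 mm long on the left (bin +y) side edge of the lid, pointing away from the hinge; (-152, 124, 4) mm from lid_hinge in the lid's axes. Axes are the lid's.
- tab (a joint): Angle of the tab on the quadrant in rad, about the lid's hinge line with the same zero and sense as the lid's angle: the lid is at the mark when lid equals tab. Set anywhere from 0.42 to 0.75 (24 to 43 degrees); stiff, not to be moved.
- tab_tip (a point): Inner end of the tab, a black block 34 x 16 x 7 mm with a small thumb screw, clamped on the thin aluminium quadrant (arc of 170 mm radius about the hinge line) on the bin's left (+y) side; (-157, 124, 4) mm from the hinge in the tab's axes, so 5 mm beyond the pointer's tip when in line. Its x axis points to the hinge line along the marked angle.
- bowl: Bystander: steel bowl, 110 mm across, 50 mm high, standing near the left or right side of the bin. Origin: centre of its underside.
- jar: Bystander: white lidded jar, 68 mm across, 100 mm high, near the other side of the bin. Origin: centre of its underside.
- guide: Bystander: wooden cutting guide, a board 200 x 100 x 9 mm with a 35 mm high lip along one long edge, lying to the left of the bin. Origin: centre of its underside.

How it is judged:
By the outcome, as a careful person would: the job done as asked, in the order asked, and still so for the second after the job is handed in, while the arm keeps its last pose, push and grip.
It also fails if it takes over 45 s, if anything falls off the work surface, if the arm or the gripper's body presses on something with over 40 N, if the wrist force passes 120 N, or if a joint passes its speed limit or range.

### The arm

A 6-joint arm with a two-finger parallel gripper is mounted at the origin on the work surface. World frame = base frame: x ahead of the robot, y to its left, z up, the work surface at z = 0. Lengths are in m, angles in rad, forces in N, time in s.
With the tool pointing down it reaches from about 0.375 to 0.9 m from the base axis. Payload 3.1 kg.
Tool frame: the origin (TCP) lies at the very end of the fingers, on their centre line; the grasp point (between the pads) lies 19 mm behind it (robot.hold_point_z is the z of the grasp point in the tool frame, in m); z points along the fingers, y is the direction in which the jaws open and shut (so a half turn about z gives the same grasp; the last joint's range is limited). The gripper opens to 87 mm and grips with 3 to 60 N. Pads are 19 mm wide; open, the fingers measure 117 mm over their backs; the gripper's body (75 mm by 190 mm) begins 51 mm behind the grasp point.
Start: joints at [1.048, 0.527, 1.433, -0, 1.181, -0.178], TCP at [0.211, 0.588, 0.192] pointing down, gripper open.
Joint ranges: [-3.08, 3.08], [-0.75, 2.2], [0.22, 2.44], [-1.43, 4.57], [0, 2.65], [-2.85, 2.85]. Speed limits (rad/s): [2.79, 2.79, 3.14, 3.14, 3.14, 3.14].

### API

Orientations are given as a unit quaternion [x, y, z, w].
In Python, from rig import robot, viewer, spotter gives the robot as it stands.
- The arm moves only by the shell command python3 -m crank 'ROWS' [FORCE]. ROWS is text: rows parted by semicolons, each of 7 numbers parted by spaces: the turn, a rotation vector about the tool's x, y, z in units of 5 degrees (1.0 is 5 degrees), then the shift along the tool's x, y, z in units of 40 mm (1.0 is 40 mm), then the gripper's target within -1 to 1 (shut at 1, half-way at 0, fully open at -1). A call has 1 to 5 rows; each row shifts and turns the pose as measured when the row begins, along the tool's axes as they then stand; what a row does not reach is not made up. A row lasts 1/8 s, in which the tool goes at most 62.5 mm and 10.7 degrees, less where a joint would pass 70% of its speed; a pose out of reach is approached as far as the arm can. A call is refused whole if a number of a shift passes 1 or a number of a turn 1, either way. A call with a gripper value outside its range is refused whole. The fingers move at their own pace and stop on an object; FORCE is the grip in N (left out, the last holds). Time passes only in rows, so rows that do not move let the fingers close. It gives the time, the measured TCP pose, the force and the opening at its end, in the units of the state.
- robot.get_obs(): the state, without advancing time (a new reading comes with each control period).
- viewer.camera(name): name is "scene" or "side" or "wrist"; returns a dict with "img" (420x560x3 uint8, red, green, blue), "camera_matrix" (3x3 intrinsics, pixels), "xyz" and "attitude" of the camera in the world. Camera axes: x right, y down, z forward; pixel columns grow to the right and rows downward; lengths in m; the calibration is good to about 2 mm. A picture is of the moment at which its call begins. There is no depth.
- robot.hand_in(): hands the job in, once; it reports no verdict.
Trained networks look in a picture, given as the dict that the camera call returned (one of the last four; its "shot" number tells which), for a name from the list of things; names that differ only in an ending like _2 or _b are one class to them, and where a whole thing is asked for, a point or a joint stands for the part that bears it (a point fixed in the world has none). Each returns a list of dicts, best first, with "score" (0 to 1); they miss things now and then, are a little off and sometimes report something else, mostly with a low value. They report only what shows in the picture. A call takes as long as a camera call.
- spotter.boxes_of(name, picture): "at" ([x, y, z] in m, in the coordinates of the camera as it stood for that picture, good to about 4 mm: the middle of the surface that is visible of it).
The state is a dict: "time": time; "q": joint angles; "joint_velocities": joint speeds; "joint_torque": joint torques, N m; "position": TCP position; "tool_rot": TCP orientation; "ft_force": force on the tool from outside, world axes, zero at the start; "moment": the same for the moment, N m; "grip_width": finger opening in m.
Only numpy, scipy, OpenCV 4.12 (cv2) and the standard library are available. Lean on these libraries where they do the work, as an engineer would, in place of code of your own. Each camera call takes 0.05 s, during which the arm holds its last target.

## Working session

There is one attempt and no reset: what is moved stays moved. The work goes in short steps, Python scripts to look and compute and a shell command to move; the robot and the scene stay as the last step left them, time stands still between calls to the robot, and variables do not carry over. Pictures are saved under pics/ and viewed, and the job is handed in when it is done.

```bash
ls; mkdir -p pics
cat > h.py <<'E'
import numpy as np, cv2
from scipy.spatial.transform import Rotation as R
from rig import robot, viewer, spotter
def att(c):
    a=np.array(c["attitude"],float)
    return a if a.shape==(3,3) else R.from_quat(a).as_matrix()
def snap(n,f):
    c=viewer.camera(n); cv2.imwrite("pics/"+f+".png",c["img"][:,:,::-1]); return c
def w(c,at): return np.array(c["xyz"])+att(c)@np.array(at)
def proj(c,p):
    q=att(c).T@(np.array(p)-np.array(c["xyz"])); k=np.array(c["camera_matrix"])@q; return k[:2]/k[2]
E
python3 - <<'E'
from h import *
o=robot.get_obs(); print(o)
for n in ["scene","side"]:
    c=snap(n,n+"0")
    print(n,c["xyz"],c["attitude"],c["camera_matrix"])
    for t in ["latch","latch_grip","lid","lid_handle","lid_hinge","lid_pointer","tab","tab_tip","bowl","jar","guide"]:
        try:
            for d in spotter.boxes_of(t,c)[:2]: print(n,t,round(d["score"],2),w(c,d["at"]).round(4))
        except Exception as e: print(t,e)
E
```

```text
pics
{'time': 0.0, 'q': array([ 1.04849379e+00,  5.28452167e-01,  1.43390174e+00, -1.96173088e-05,
        1.18140465e+00, -1.78481289e-01]), 'joint_velocities': array([ 9.64236622e-04,  1.32696410e-06,  1.25776068e-03,  7.56075254e-05,
        2.88310674e-04, -7.64187532e-04]), 'joint_torque': array([-1.41882123e-03, -4.40051830e+01, -1.76586503e+01,  6.31136843e-02,
        5.82150940e-02, -1.58931866e-04]), 'position': array([0.21023987, 0.58772617, 0.1906805 ]), 'tool_rot': array([ 1.71061342e-01,  9.85259785e-01, -1.02026254e-03, -3.63220972e-04]), 'ft_force': array([ 0.1146062 ,  0.29601345, -0.19948271]), 'moment': array([0.00130317, 0.05091209, 0.00583316]), 'grip_width': 0.0869478286597991}
scene [1.21308256 0.01702073 0.93249122] [ 0.72970246  0.60587368 -0.19764586 -0.24776504] [[459.55068513   0.         283.67376448]
 [  0.         459.55068513 210.15405458]
 [  0.           0.           1.        ]]
scene latch 0.64 [0.6037 0.1173 0.0799]
scene latch 0.57 [ 0.4942 -0.0968  0.1322]
scene latch_grip 0.8 [ 0.4993 -0.0927  0.1356]
scene lid 0.76 [ 0.6427 -0.1205  0.1298]
sc
[... 497 characters left out ...]
.         281.04568803]
 [  0.         419.957214   210.46560767]
 [  0.           0.           1.        ]]
side latch 0.76 [ 0.4855 -0.1002  0.1387]
side latch_grip 0.61 [ 0.4798 -0.101   0.1355]
side latch_grip 0.33 [ 0.6192 -0.1445  0.1283]
side lid 0.94 [ 0.6169 -0.144   0.1303]
side lid_handle 0.56 [ 0.619  -0.1456  0.1263]
side lid_hinge 0.7 [ 0.4841 -0.1003  0.1318]
side lid_pointer 0.7 [ 0.6168 -0.1461  0.1225]
side tab_tip 0.53 [0.6103 0.019  0.2205]
side bowl 0.59 [ 0.4999 -0.3012  0.0338]
side bowl 0.28 [0.6128 0.021  0.2199]
side jar 0.79 [0.5735 0.1078 0.0766]
side jar 0.64 [ 0.6223 -0.144   0.1331]
side guide 0.8 [0.6985 0.2765 0.0042]
side guide 0.38 [ 0.6236 -0.143   0.1261]
```

View pics/scene0.png

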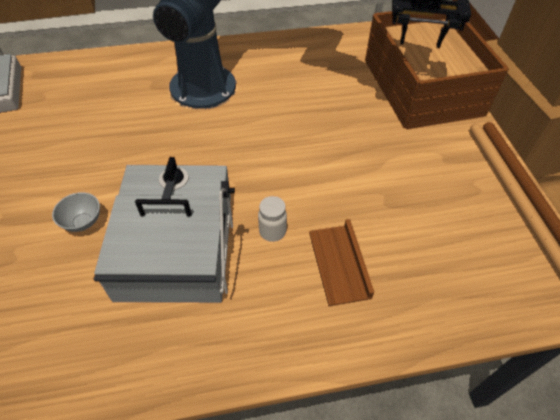

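View pics/side0.png

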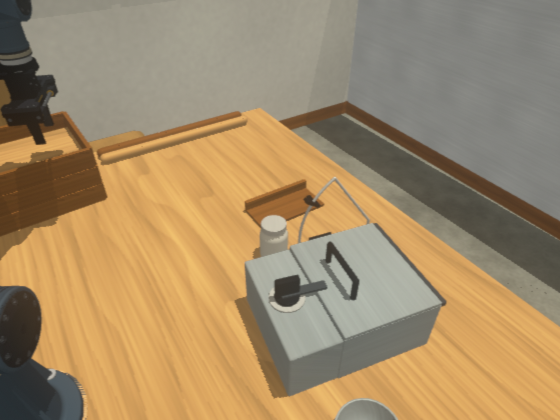

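The scene view shows the bin at about (165,235) px with the knob at (172,172) and the handle at (164,205). The jar is at (272,218), the guide at (340,262) and the bowl at (77,212). The side view shows the tab at (311,201) on the arc. I'll enlarge these to fit the bin pose.

Run:
```python
import cv2
a=cv2.imread("pics/scene0.png")[150:310,90:250]; cv2.imwrite("pics/s1.png",cv2.resize(a,None,fx=3.75,fy=3.75,interpolation=cv2.INTER_CUBIC))
a=cv2.imread("pics/side0.png")[170:390,235:445]; cv2.imwrite("pics/d1.png",cv2.resize(a,None,fx=2.7,fy=2.7,interpolation=cv2.INTER_CUBIC))
```

```text
(no output)
```

View pics/s1.png

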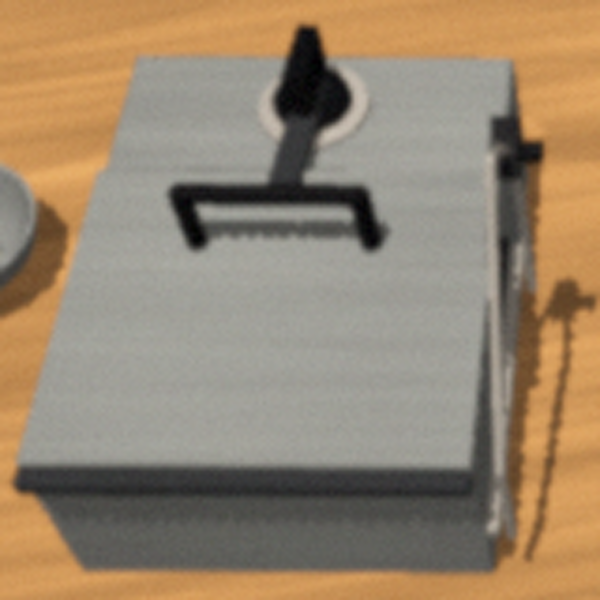

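View pics/d1.png

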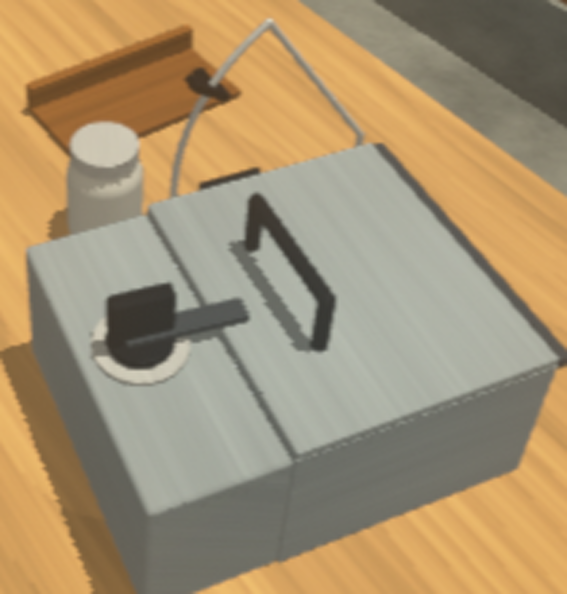

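```bash
cat > fit.py <<'E'
from h import *
from scipy.optimize import least_squares
def T(p,b):  # hinge frame->world
    c,s=np.cos(b[2]),np.sin(b[2]); return np.array([b[0]+c*p[0]-s*p[1], b[1]+s*p[0]+c*p[1], .12+p[2]])
def rot(p,a):
    return np.array([p[0]*np.cos(a)+p[2]*np.sin(a),p[1],-p[0]*np.sin(a)+p[2]*np.cos(a)])
E
cat > fit0.py <<'E'
from fit import *
import pickle
C={n:viewer.camera(n) for n in ["scene","side"]}
pickle.dump(C,open("cams.pkl","wb"))
S=lambda u,v:(u/3.75+90,v/3.75+150); D=lambda u,v:(u/2.7+235,v/2.7+170)
obs=[("scene",(-.145,-.05,.053),S(170,192)),("scene",(-.145,.05,.053),S(370,192)),
("scene",(-.2,-.12,.008),S(106,170)),("scene",(0,-.12,.008),S(20,468)),("scene",(0,.12,.008),S(472,466)),
("scene",(0,-.12,-.12),S(85,570)),("scene",(0,.12,-.12),S(494,570)),
("side",(-.145,.05,.053),D(255,202)),("side",(-.145,-.05,.053),D(328,300)),
("side",(-.2,.12,.008),D(150,211)),("side",(-.2,-.12,.008),D(295,457)),
("side",(0,.12,.008),D(382,145)),("side",(0,-.12,.008),D(563,361))]
f=lambda b:np.concatenate([proj(C[n],T(p,b))-q for n,p,q in obs])
r=least_squares(f,[.77,-.12,0],x_scale=[.1,.1,.1],loss="soft_l1"); b=r.x
print(b); print(f(b).reshape(-1,2).round(1))
# tongue tip and knob
tip=[("scene",S(288,186)),("side",D(246,312))]
def g(v): 
    a=v[0]; return np.concatenate([proj(C[n],T((-.255+.076*np.cos(a),-.076*np.sin(a),.016-.002),b))-q for n,q in tip])
r=least_squares(g,[.0]); print("latch",r.x,g(r.x).round(1))
# tab
tab=[("scene",S(522,150)),("side",D(206,84))]
def h(v): return np.concatenate([proj(C[n],T(rot((-.170,.124,.004),v[0]),b))-q for n,q in tab])
r=least_squares(h,[.55]); print("tab",r.x,h(r.x).round(1))
print("hinge",T((0,0,0),b),"handle",T((-.145,0,.053),b),"knob",T((-.255,0,.038),b))
np.save("b.npy",b)
E
python3 fit0.py
```

```text
[ 0.72909883 -0.14138717 -0.18627788]
[[ 1.8  0.6]
 [-3.5  0.8]
 [-3.  -0.7]
 [-2.1 -1.3]
 [-0.8 -0.3]
 [-0.8  0.1]
 [-0.5  0.4]
 [ 0.3 -0.3]
 [-0.5  0. ]
 [-1.7 -2.7]
 [ 1.  -1. ]
 [-4.7 -1.6]
 [-0.8 -1.3]]
latch [0.072654] [-2.1  0.9 -0.6 -2. ]
tab [0.55753429] [-10.6   1.    4.2   4.5]
hinge [ 0.72909883 -0.14138717  0.12      ] handle [ 0.58660727 -0.11453281  0.173     ] knob [ 0.47851023 -0.09416054  0.158     ]
```

```bash
cat > go.py <<'E'
import sys
from h import *
def plan(p,yaw,tilt=0,quiet=False):
    """yaw = world yaw of jaw (tool y), tool down, tilt about bin y later"""
    o=robot.get_obs(); A=R.from_quat(o["tool_rot"])
    yv=np.array([np.cos(yaw),np.sin(yaw),0]); z=np.array([0,0,-1.]); x=np.cross(yv,z)
    B=R.from_matrix(np.c_[x,yv,z])
    B2=R.from_matrix(np.c_[-x,-yv,z])
    if (A.inv()*B2).magnitude()<(A.inv()*B).magnitude(): B=B2
    d=A.inv().apply(np.array(p)-o["position"])/.04; r=(A.inv()*B).as_rotvec()/np.radians(5)
    print("t",round(o["time"],2),"pos",o["position"].round(4),"shift units",d.round(2),"turn units",r.round(2),"w",round(o["grip_width"],4),"F",o["ft_force"].round(1),"q",o["q"].round(2))
if __name__=="__main__":
    v=[float(a) for a in sys.argv[1:]]; plan(v[:3],v[3])
E
python3 go.py 0.4785 -0.094 0.30 1.31
```

```text
t 1.3 pos [0.2106 0.5884 0.1916] shift units [-12.06 -13.8   -2.71] turn units [-0.   -0.   -0.95] w 0.0866 F [0.7 0.9 0.9] q [ 1.05  0.53  1.43  0.    1.18 -0.18]
```

```bash
python3 -m crank '0 0 0 0 0 -1 -1;0 0 0 0 0 -1 -1;0 0 0 0 -1 -0.75 -1;0 0 0 -0.5 -1 0 -1;0 0 0 -0.7 -1 0 -1' && python3 go.py 0.4785 -0.094 0.30 1.31
```

```text
time: 1.92
position: [0.2155, 0.4591, 0.3045]
tool_rot: [0.169, 0.986, 0.001, 0.001]
ft_force: [1.2, -0.4, -0.1]
grip_width: 0.0872
t 1.93 pos [0.2155 0.4591 0.3045] shift units [-10.81 -10.84   0.11] turn units [ 0.01  0.01 -0.91] w 0.0872 F [ 1.2 -0.4 -0.1] q [ 0.91  0.24  1.57 -0.    1.33 -0.32]
```

```bash
python3 -m crank '0 0 -0.2 -1 -1 0 -1;0 0 -0.2 -1 -1 0 -1;0 0 -0.2 -1 -1 0 -1;0 0 -0.2 -1 -1 0 -1;0 0 -0.1 -1 -1 0 -1' && python3 -m crank '0 0 0 -1 -1 0 -1;0 0 0 -1 -1 0 -1;0 0 0 -1 -1 0 -1;0 0 0 -1 -1 0 -1;0 0 0 -1 -1 0 -1' && python3 go.py 0.4785 -0.094 0.30 1.31
```

```text
time: 2.55
position: [0.349, 0.2017, 0.3064]
tool_rot: [0.126, 0.992, 0.002, 0.004]
ft_force: [0.9, 0.4, -0.4]
grip_width: 0.0875
time: 3.18
position: [0.4963, -0.051, 0.3087]
tool_rot: [0.127, 0.992, 0.003, 0.007]
ft_force: [0.8, -0.1, 0.1]
grip_width: 0.087
t 3.17 pos [ 0.4963 -0.051   0.3087] shift units [ 0.16 -1.15  0.21] turn units [0.1  0.14 0.06] w 0.087 F [ 0.8 -0.1  0.1] q [-0.33  0.22  1.59  0.01  1.32 -1.65]
```

```bash
python3 -m crank '0.1 0.1 0 0.1 -1 0 -1;0 0 0 0 -0.15 0 -1;0 0 0 0 0 0 -1' && python3 go.py 0.4785 -0.094 0.30 1.31
cat > knob.py <<'E'
from fit import *
b=np.load("b.npy")
import sys
c=snap("wrist",sys.argv[1])
for t in ["latch_grip","lid_handle","tab_tip","lid_pointer"]:
    for d in spotter.boxes_of(t,c)[:1]: print(t,round(d["score"],2),w(c,d["at"]).round(4),proj(c,w(c,d["at"])).round())
img=c["img"].copy()
P={"knob":(-.255,0,.052),"barA":(-.255+.023,0,.052),"barB":(-.255-.023,0,.052),"tip":(-.179,0,.016),"hL":(-.145,.05,.053),"hR":(-.145,-.05,.053),"lf+":(-.2,.12,.008),"lf-":(-.2,-.12,.008)}
for k,p in P.items():
    q=proj(c,T(p,b)); print(k,q.round(1)); cv2.circle(img,tuple(int(v) for v in q.round()),3,(255,0,0),1)
cv2.imwrite("pics/"+sys.argv[1]+"_o.png",img[:,:,::-1])
import pickle; pickle.dump(c,open(sys.argv[1]+".pkl","wb"))
E
python3 knob.py w1
```

```text
time: 3.55
position: [0.4828, -0.0993, 0.3081]
tool_rot: [0.13, 0.992, -0.0, 0.002]
ft_force: [-0.2, -0.5, -0.3]
grip_width: 0.0871
t 3.55 pos [ 0.4828 -0.0993  0.3081] shift units [0.14 0.1  0.2 ] turn units [-0.    0.06 -0.  ] w 0.0871 F [-0.2 -0.5 -0.3] q [-0.43  0.21  1.6   0.    1.32 -1.74]
latch_grip 0.69 [ 0.4852 -0.1042  0.1378] [277. 193.]
lid_handle 0.72 [ 0.5845 -0.1223  0.1279] [284. 273.]
tab_tip 0.26 [0.6415 0.2519 0.0084] [530. 214.]
lid_pointer 0.84 [ 0.5817 -0.1197  0.129 ] [286. 271.]
knob [284.7 190.8]
barA [286.3 212.9]
barB [283.  167.9]
tip [289.1 248.9]
hL [338.3 287.6]
hR [246.  293.8]
lf+ [390.6 222.3]
lf- [186.  236.9]
```

View pics/w1_o.png

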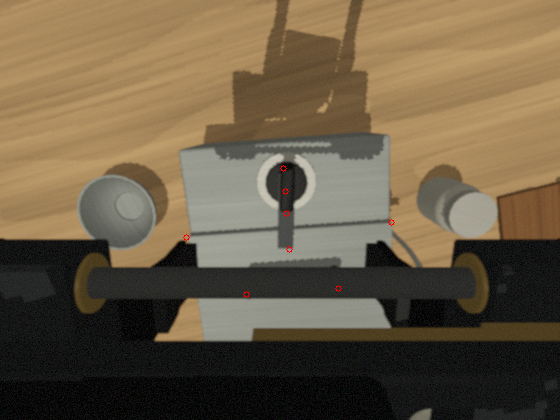

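The wrist view shows the fit agreeing with the picture. The knob bar runs (287,163)–(287,213), parallel to the pads, the tongue tip is at (286,249), and the lid's front edge runs (190,235)–(392,221). I'll go down onto the knob.

```bash
python3 -m crank '0 0 0 0.1 0.1 0.9 -0.5;0 0 0 0.05 0 0.9 -0.5;0 0 0 0 0 0.9 -0.5;0 0 0 0 0 0.6 -0.5;0 0 0 0 0 0.3 -0.5' && python3 go.py 0.4785 -0.0935 0.144 1.31
```

```text
time: 4.42
position: [0.4822, -0.0896, 0.1633]
tool_rot: [0.125, 0.992, -0.001, 0.007]
ft_force: [0.4, 0.2, 0.8]
grip_width: 0.0653
t 4.42 pos [ 0.4822 -0.0896  0.1633] shift units [ 0.07 -0.12  0.48] turn units [-0.01  0.16  0.12] w 0.0653 F [0.4 0.2 0.8] q [-0.41  0.38  1.81  0.    0.94 -1.73]
```

```bash
python3 -m crank '0 0.1 0.1 0.07 -0.12 0.4 -0.5;0 0.1 0 0 0 0.1 -0.5;0 0 0 0 0 0 -0.5' && python3 go.py 0.4785 -0.0935 0.144 1.31 && python3 knob.py w2
```

```text
time: 4.8
position: [0.4793, -0.0936, 0.1427]
tool_rot: [0.129, 0.992, -0.0, -0.001]
ft_force: [0.4, 0.2, -0.1]
grip_width: 0.0652
t 4.8 pos [ 0.4793 -0.0936  0.1427] shift units [ 0.02 -0.   -0.03] turn units [-0.02 -0.03  0.03] w 0.0652 F [ 0.4  0.2 -0.1] q [-0.42  0.42  1.82 -0.    0.91 -1.73]
latch_grip 0.74 [ 0.4727 -0.0971  0.1364] [272. 231.]
lid_handle 0.84 [ 0.5373 -0.096   0.1273] [299. 312.]
tab_tip 0.71 [ 0.4727 -0.0897  0.1338] [284. 227.]
lid_pointer 0.97 [ 0.5368 -0.0917  0.128 ] [304. 311.]
knob [278.8 260.1]
barA [281.9 299.5]
barB [275.4 218. ]
tip [287.5 343. ]
hL [375.4 425.7]
hR [210.1 435.1]
lf+ [459.5 298.2]
lf- [114.5 320.4]
```

View pics/w2_o.png

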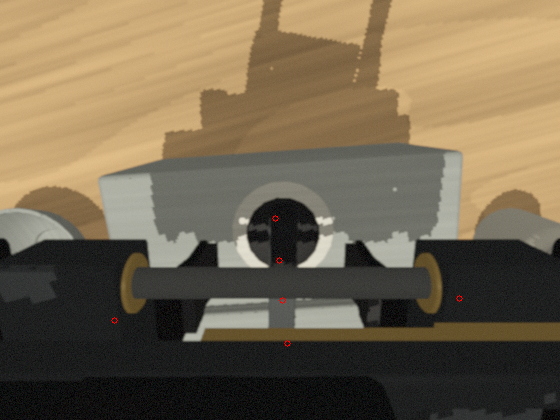

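The knob bar at (284,235) sits midway between the fingers at about (200) and (360). I'll close on it.

```bash
python3 -m crank '0 0 0 0 0 0 1;0 0 0 0 0 0 1;0 0 0 0 0 0 1;0 0 0 0 0 0 1;0 0 0 0 0 0 1' 25 && python3 go.py 0.4785 -0.0935 0.144 1.31
```

```text
time: 5.68
position: [0.4793, -0.0936, 0.1438]
tool_rot: [0.129, 0.992, -0.001, -0.001]
ft_force: [0.8, 1.0, -0.5]
grip_width: 0.0232
t 5.67 pos [ 0.4793 -0.0936  0.1438] shift units [ 0.02 -0.   -0.01] turn units [-0.02 -0.01  0.03] w 0.0232 F [ 0.8  1.  -0.5] q [-0.42  0.42  1.82 -0.    0.91 -1.73]
```

```bash
python3 -m crank '0 0 0 0 0 0 1;0 0 0 0 0 0 1' && python3 go.py 0.4785 -0.0935 0.144 1.31
```

```text
time: 5.92
position: [0.4793, -0.0936, 0.1437]
tool_rot: [0.129, 0.992, -0.001, -0.001]
ft_force: [1.2, 0.2, 0.0]
grip_width: 0.0047
t 5.92 pos [ 0.4793 -0.0936  0.1437] shift units [ 0.02 -0.   -0.01] turn units [-0.02 -0.01  0.03] w 0.0047 F [1.2 0.2 0. ] q [-0.42  0.42  1.82 -0.    0.91 -1.73]
```

Run:
```python
from h import *
print(robot.get_obs()["grip_width"])
a=snap("side","d2")["img"]; b=snap("scene","s2")["img"]
x=cv2.resize(a[130:350,200:400],None,fx=2,fy=2,interpolation=cv2.INTER_CUBIC);y=cv2.resize(b[60:280,80:280],None,fx=2,fy=2,interpolation=cv2.INTER_CUBIC)
cv2.imwrite("pics/m2.png",np.hstack([x,y])[:,:,::-1])
```

```text
0.004746123997371795
```

View pics/m2.png

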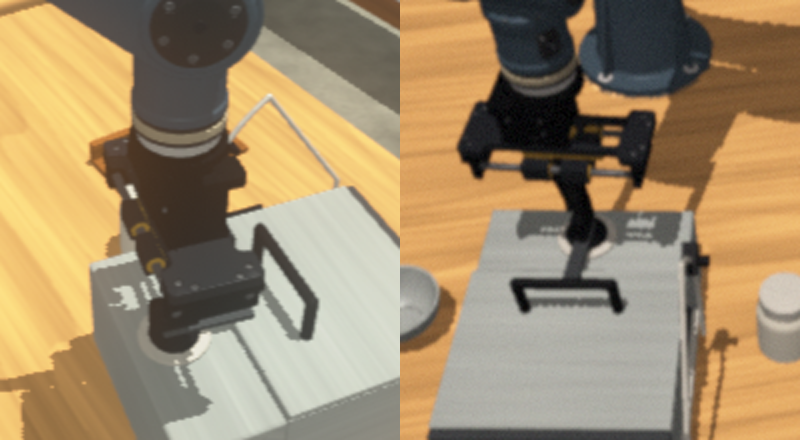

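```bash
python3 - <<'E'
import cv2,numpy as np
a=cv2.imread("pics/d2.png")[230:320,240:340]; b=cv2.imread("pics/s2.png")[120:210,130:220]
x=cv2.resize(a,(400,360),interpolation=cv2.INTER_CUBIC);y=cv2.resize(b,(360,360),interpolation=cv2.INTER_CUBIC)
cv2.imwrite("pics/m3.png",cv2.convertScaleAbs(np.hstack([x,y]),alpha=1.8,beta=10))
E
python3 -c "
from h import *
c=snap('wrist','w3')
cv2.imwrite('pics/w3b.png',cv2.convertScaleAbs(c['img'][:,:,::-1],alpha=2,beta=10))
f=snap('side','d3')
o=robot.get_obs(); print(proj(f,o['position']),proj(f,o['position']+[0,0,.019]),proj(c,o['position']))"
```

```text
[287.17078861 289.36047214] [287.34017551 282.33442537] [280.40285571 242.47196227]
```

View pics/m3.png

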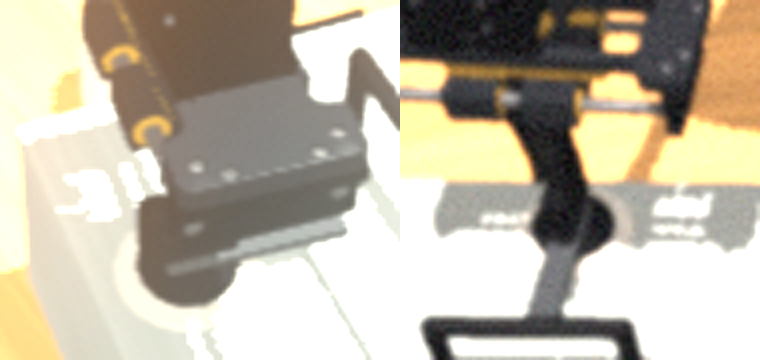

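View pics/w3b.png

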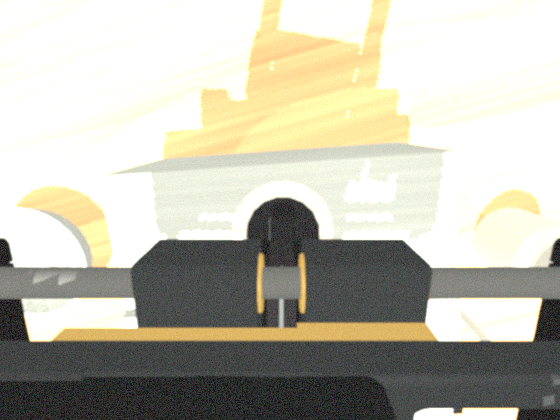

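```bash
python3 -m crank '0 0 0 0 0 0 1' 25
python3 - <<'E'
from h import *
for i in range(3):
    o=robot.get_obs(); print(o["grip_width"],o["moment"])
c=snap("scene","s4"); print(proj(c,o["position"]),proj(c,o["position"]+[0,0,.019]))
print(robot.__dict__ if hasattr(robot,'__dict__') else dir(robot))
E
```

```text
time: 6.25
position: [0.4793, -0.0936, 0.1437]
tool_rot: [0.129, 0.992, -0.001, -0.001]
ft_force: [0.6, -0.3, 0.7]
grip_width: 0.0004
0.00041026774798923833 [-0.03361981  0.01723313  0.00225724]
0.00041026774798923833 [-0.03361981  0.01723313  0.00225724]
0.00041026774798923833 [-0.03361981  0.01723313  0.00225724]
[171.65643787 172.02082583] [170.11047326 166.38273974]
{}
```

```bash
python3 - <<'E'
import cv2,numpy as np
f=lambda p,x0,y0,s:cv2.resize(cv2.imread(p)[y0:y0+s,x0:x0+s],(390,390),interpolation=cv2.INTER_CUBIC).astype(float)
g=lambda a:(255*(a/255)**.45).astype(np.uint8)
cv2.imwrite("pics/m4.png",np.hstack([g(f("pics/scene0.png",140,130,65)),g(f("pics/s4.png",140,130,65))]))
E
python3 - <<'E'
from fit import *
import pickle
C=pickle.load(open("cams.pkl","rb")); b=np.load("b.npy"); c=C["scene"]
for n,p in dict(top=(-.255,0,.052),A=(-.232,0,.052),B=(-.278,0,.052),base=(-.255,0,.016)).items(): print(n,((proj(c,T(p,b))-[140,130])*6).round())
o=robot.get_obs();print(((proj(c,o["position"])-[140,130])*6).round(),((proj(c,o["position"]+[0,0,.07])-[140,130])*6).round())
E
```

```text
top [174. 200.]
A [165. 246.]
B [183. 155.]
base [192. 264.]
[190. 252.] [154. 122.]
```

View pics/m4.png

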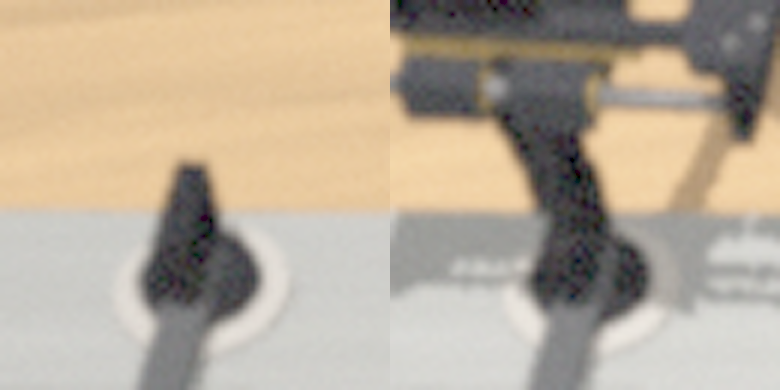

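```bash
python3 -m crank '0 0 1 0 0 0 1;0 0 1 0 0 0 1' 25
python3 - <<'E'
from h import *
o=robot.get_obs(); print(o["grip_width"],o["moment"],o["ft_force"])
g=lambda a:(255*(a/255.)**.45).astype(np.uint8)
a=g(snap("scene","s5")["img"])[130:195,140:205]; b=g(snap("wrist","w5")["img"])
cv2.imwrite("pics/m5.png",np.hstack([cv2.resize(a,(360,360)),b[120:340,150:420][:, :].repeat(1,0)[:,:].copy() if 0 else cv2.resize(b[120:340,150:420],(440,360))])[:,:,::-1])
E
```

```text
time: 6.55
position: [0.4793, -0.0936, 0.1437]
tool_rot: [0.217, 0.976, -0.001, -0.001]
ft_force: [0.5, 0.2, -0.4]
grip_width: 0.0006
0.0006325025857096085 [-0.09086897 -0.02507569 -0.01402439] [ 0.49301235  0.22143333 -0.36851288]
```

View pics/m5.png

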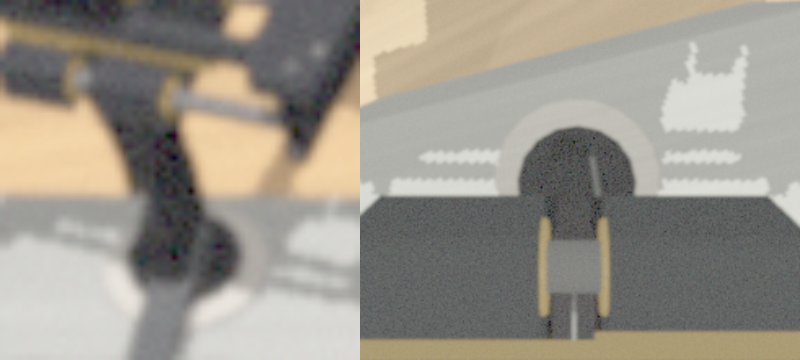

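```bash
python3 -m crank '0 0 -0.5 0 0 0 0;0 0 -0.5 0 0 0 0;0 0 -1 0 0 -0.8 0;0 0 0 0 0 -0.8 0;0 0 0 0 0 0 0' 25;  python3 go.py 0.4785 -0.0935 0.144 1.31
python3 - <<'E'
from h import *
g=lambda a:(255*(a/255.)**.45).astype(np.uint8)
a=g(snap("side","d6")["img"])[200:330,220:350]; b=g(snap("wrist","w6")["img"])
cv2.imwrite("pics/m6.png",np.hstack([cv2.resize(a,(400,400),interpolation=cv2.INTER_CUBIC),cv2.resize(b[90:290,180:380],(400,400),interpolation=cv2.INTER_CUBIC)])[:,:,::-1])
E
```

```text
time: 7.28
position: [0.479, -0.0934, 0.2087]
tool_rot: [0.123, 0.992, -0.0, -0.001]
ft_force: [-0.3, -0.7, -0.1]
grip_width: 0.0401
t 7.28 pos [ 0.479  -0.0934  0.2087] shift units [ 0.01 -0.    1.62] turn units [-0.02 -0.03  0.17] w 0.0401 F [-0.3 -0.7 -0.1] q [-0.42  0.32  1.75 -0.    1.08 -1.74]
```

View pics/m6.png

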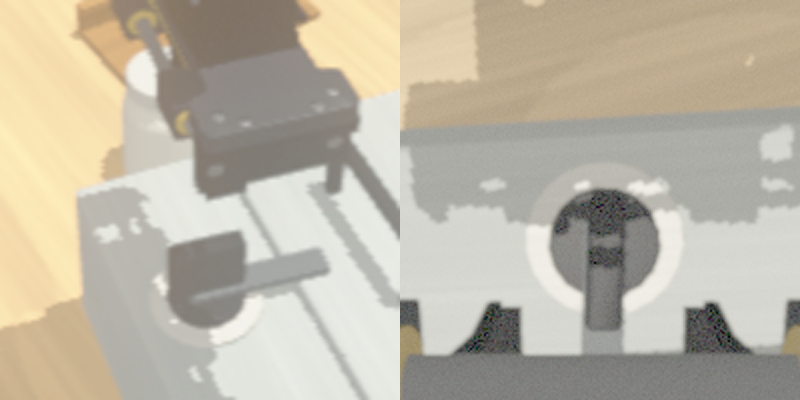

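Run:
```python
from fit import *
c=snap("wrist","w7"); o=robot.get_obs(); b=np.load("b.npy")
A=R.from_quat(o["tool_rot"])
print(c["camera_matrix"][0],A.inv().apply(np.array(c["xyz"])-o["position"]).round(4),(A.inv().as_matrix()@att(c)).round(3))
for z in [0,-.019,-.05,-.07]:
  for y in [-.02,.02]: print(z,y,proj(c,o["position"]+A.apply([0,y,z])).round(1))
for y in [-.02,.02]: print("xe",[proj(c,o["position"]+A.apply([x,y,0])).round(1) for x in(-.0095,.0095)])
for k,p in {"barA":(-.232,0,.052),"barB":(-.278,0,.052),"base":(-.255,0,.016),"tip":(-.179,0,.016)}.items(): print(k,proj(c,T(p,b)).round(1))
```

```text
[334.48813236   0.         280.9092307 ] [ 0.0689  0.0005 -0.194 ] [[-0.    -0.968 -0.249]
 [ 1.    -0.    -0.001]
 [ 0.001 -0.249  0.968]]
0 -0.02 [247.9 241.3]
0 0.02 [313.1 241.4]
-0.019 -0.02 [244.6 252.8]
-0.019 0.02 [316.3 252.8]
-0.05 -0.02 [237.6 277.2]
-0.05 0.02 [323.  277.2]
-0.07 -0.02 [231.4 298.6]
-0.07 0.02 [328.9 298.7]
xe [array([248.3, 255.8]), array([247.5, 226.5])]
xe [array([312.8, 255.9]), array([313.5, 226.5])]
barA [280.8 259.1]
barB [276.8 197.4]
base [279.2 216.2]
tip [284.6 300.3]
```

View pics/w7.png

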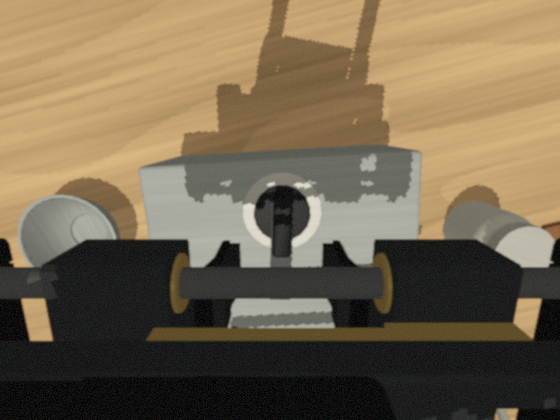

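Run:
```python
from fit import *
import pickle
C=pickle.load(open("cams.pkl","rb")); p=np.array([0.2106,.5884,.1916]); A=R.from_quat([.17106,.98526,-.001,0])
ims=[]
for n,f in (("scene","scene0"),("side","side0")):
    c=C[n]; I=c["img"].copy(); q0=proj(c,p); x0,y0=[int(max(0,v-45)) for v in q0]
    I=(255*(I[y0:y0+90,x0:x0+90]/255.)**.5).astype(np.uint8); I=cv2.resize(I,(400,400),interpolation=cv2.INTER_CUBIC)
    for y in (-.0435,.0435):
      for z in (0,-.019,-.07):
        q=(proj(c,p+A.apply([0,y,z]))-[x0,y0])*400/90; cv2.circle(I,tuple(int(v) for v in q),4,(255,0,0),1)
    ims.append(I)
cv2.imwrite("pics/m8.png",np.hstack(ims)[:,:,::-1])
```

```text
(no output)
```

View pics/m8.png

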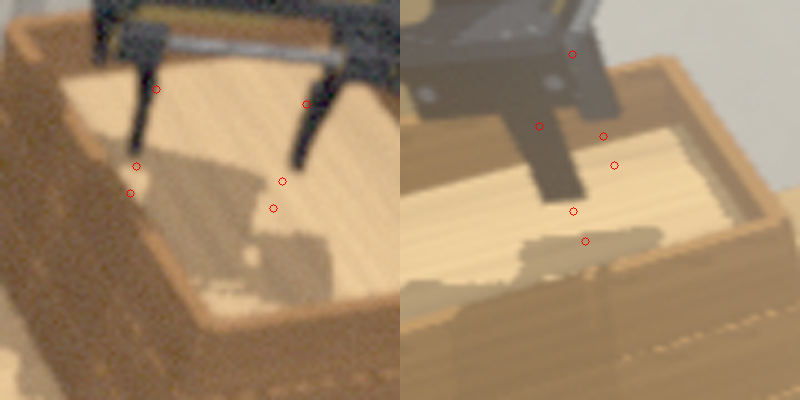

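In the start views the visible fingertips end about 26 mm short of the reported TCP: scene tips at (132,155) and (297,168) in the crop against marks at y≈193 and 208. The real tips were therefore at about z=0.17, just over the bar top, which explains the empty close. I'll go about 25 mm lower than the reported z suggests and check the force as I do.

```bash
python3 -m crank '0 0 0.1 0 0 0.8 0;0 0 0.05 0 0 0.6 0;0 0 0 0 0 0.4 0;0 0 0 0 0 0.3 0;0 0 0 0 0 0 0';  python3 go.py 0.4785 -0.0935 0.120 1.31
```

```text
time: 8.05
position: [0.472, -0.0906, 0.1145]
tool_rot: [0.129, 0.992, 0.002, -0.01]
ft_force: [0.3, -0.2, -0.7]
grip_width: 0.0433
t 8.05 pos [ 0.472  -0.0906  0.1145] shift units [-0.17 -0.03 -0.14] turn units [ 0.02 -0.23  0.02] w 0.0433 F [ 0.3 -0.2 -0.7] q [-0.42  0.46  1.85 -0.    0.85 -1.73]
```

```bash
python3 -m crank '0 -0.23 0 -0.17 -0.03 -0.14 0;0 0 0 0 0 0 0' ; python3 go.py 0.4785 -0.0935 0.120 1.31; python3 -m crank '0 0 0 0 0 0 1;0 0 0 0 0 0 1;0 0 0 0 0 0 1;0 0 0 0 0 0 1;0 0 0 0 0 0 1' 25; python3 go.py 0.4785 -0.0935 0.120 1.31
```

```text
time: 8.3
position: [0.4795, -0.0941, 0.1208]
tool_rot: [0.129, 0.992, 0.0, 0.002]
ft_force: [-0.5, 0.9, -0.0]
grip_width: 0.0436
t 8.3 pos [ 0.4795 -0.0941  0.1208] shift units [0.03 0.01 0.02] turn units [0.01 0.04 0.02] w 0.0436 F [-0.5  0.9 -0. ] q [-0.42  0.45  1.84  0.    0.84 -1.74]
time: 8.93
position: [0.4807, -0.0927, 0.1223]
tool_rot: [0.13, 0.992, 0.001, 0.003]
ft_force: [-0.4, -0.7, -0.8]
grip_width: 0.014
t 8.93 pos [ 0.4807 -0.0927  0.1223] shift units [ 0.05 -0.03  0.06] turn units [0.04 0.07 0.01] w 0.014 F [-0.4 -0.7 -0.8] q [-0.42  0.45  1.84  0.01  0.84 -1.74]
```

Width 0.014 means the bar is held. Turning clockwise now.

```bash
python3 -m crank '0 0 1 0 0 0 1;0 0 1 0 0 0 1;0 0 1 0 0 0 1;0 0 1 0 0 0 1;0 0 1 0 0 0 1' 30; python3 go.py 0.4785 -0.0935 0.120 1.31;python3 -c "
from rig import robot; print(robot.get_obs()['moment'])"
```

```text
time: 9.55
position: [0.4805, -0.0931, 0.1223]
tool_rot: [0.345, 0.939, 0.001, 0.003]
ft_force: [0.9, 0.8, 0.0]
grip_width: 0.0135
t 9.55 pos [ 0.4805 -0.0931  0.1223] shift units [ 0.03 -0.04  0.06] turn units [ 0.03  0.06 -5.09] w 0.0135 F [0.9 0.8 0. ] q [-0.42  0.45  1.84  0.    0.84 -1.29]
[ 0.0122873  -0.04470194  0.09526954]
```

```bash
python3 -m crank '0 0 1 0 0 0 1;0 0 1 0 0 0 1;0 0 1 0 0 0 1;0 0 1 0 0 0 1;0 0 1 0 0 0 1' 30; python3 -m crank '0 0 1 0 0 0 1;0 0 0.6 0 0 0 1;0 0 0 0 0 0 1' 30; python3 go.py 0.4785 -0.0935 0.120 1.31;python3 -c "
from rig import robot; print(robot.get_obs()['moment'])"
```

```text
time: 10.18
position: [0.4803, -0.0933, 0.1223]
tool_rot: [0.545, 0.838, 0.001, 0.003]
ft_force: [0.6, 0.5, 1.1]
grip_width: 0.0135
time: 10.55
position: [0.4802, -0.0933, 0.1223]
tool_rot: [0.604, 0.797, 0.001, 0.002]
ft_force: [0.6, 1.5, 0.4]
grip_width: 0.0138
t 10.55 pos [ 0.4802 -0.0933  0.1223] shift units [ 0.01 -0.04  0.06] turn units [  0.03   0.05 -11.88] w 0.0138 F [0.6 1.5 0.4] q [-0.42  0.45  1.84  0.    0.84 -0.7 ]
[ 0.04208783  0.00108197 -0.01882839]
```

```bash
python3 -m crank '0 0 0 0 0 0 -1;0 0 0 0 0 0 -1;0 0 0 0 0 0 -1;0 0 0 0 0 -0.8 -1;0 0 0 0 0 -1 -1' 30;  python3 -m crank '0 0 1 0 0 -1 -1;0 0 1 0 0 -0.5 -1;0 0 1 0 0 0 -1;0 0 1 0 0 0 -1;0 0 1 0 0 0 -1'; python3 go.py 0.5866 -0.1145 0.25 -0.186; python3 knob.py w9
python3 - <<'E'
from h import *
snap("scene","s9")
E
```

```text
time: 11.18
position: [0.4771, -0.0928, 0.1927]
tool_rot: [0.603, 0.798, -0.001, -0.002]
ft_force: [1.2, -0.9, -0.3]
grip_width: 0.0558
time: 11.8
position: [0.4787, -0.094, 0.2586]
tool_rot: [0.766, 0.643, 0.0, 0.002]
ft_force: [0.3, -0.5, 0.6]
grip_width: 0.0869
t 11.8 pos [ 0.4787 -0.094   0.2586] shift units [-0.04  2.75  0.22] turn units [0.04 0.02 0.14] w 0.0869 F [ 0.3 -0.5  0.6] q [-0.42  0.26  1.68 -0.    1.2  -0.25]
latch_grip 0.66 [ 0.4877 -0.095   0.1394] [292. 198.]
lid_handle 0.93 [ 0.6294 -0.0792  0.1284] [435. 155.]
tab_tip 0.69 [0.6074 0.0192 0.2193] [455.  17.]
lid_pointer 0.74 [ 0.629  -0.0781  0.1264] [433. 153.]
knob [282.4 207.1]
barA [309.1 207.4]
barB [255.7 206.8]
tip [360.7 199. ]
hL [416.8 149.8]
hR [404.1 262.7]
lf+ [344.9  66.5]
lf- [331.6 305.6]
```

View pics/w9_o.png

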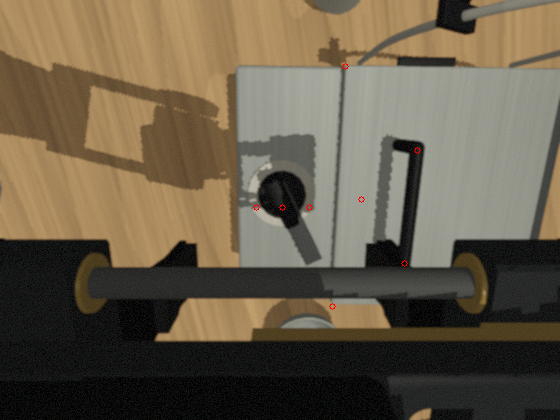

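View pics/s9.png

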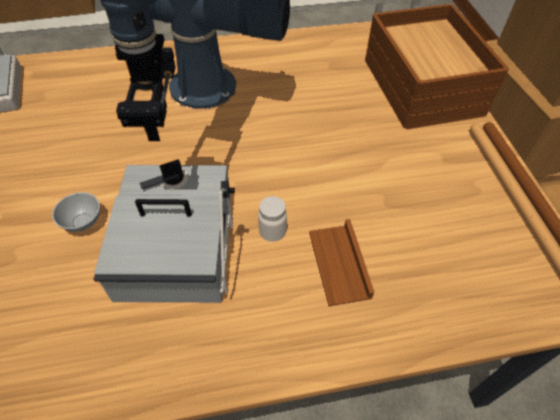

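The wrist view shows the knob turned about 1.1 rad. The tongue, (285,215)–(312,260), is clear of the lid edge at x≈338, and the handle end at (418,150) sits on my prediction. Next I move to the handle.

```bash
python3 -m crank '0 0 0.14 0 0.9 0 -0.5;0 0 0 0 0.9 0 -0.5;0 0 0 0 0.8 0 -0.5;0 0 0 0 0.2 0 -0.5;0 0 0 0 0 0 -0.5';python3 go.py 0.5866 -0.1145 0.25 -0.186; python3 knob.py w10
```

```text
time: 12.72
position: [0.5898, -0.1137, 0.2573]
tool_rot: [0.768, 0.641, -0.001, 0.0]
ft_force: [-0.8, 0.5, 0.2]
grip_width: 0.0655
t 12.72 pos [ 0.5898 -0.1137  0.2573] shift units [-0.03 -0.07  0.18] turn units [-0.01  0.02  0.07] w 0.0655 F [-0.8  0.5  0.2] q [-0.38  0.43  1.42 -0.    1.3  -0.2 ]
latch_grip 0.71 [ 0.485  -0.0961  0.1431] [170. 201.]
lid_handle 0.83 [ 0.6327 -0.0834  0.1253] [321. 158.]
tab_tip 0.71 [0.6095 0.0161 0.2174] [278.  22.]
lid_pointer 0.56 [ 0.631  -0.0868  0.1292] [320. 162.]
knob [151.7 207.9]
barA [178.4 208.1]
barB [124.9 207.7]
tip [244.6 199.4]
hL [279.9 149.9]
hR [279.3 263.3]
lf+ [219.3  66.6]
lf- [228.2 306.5]
```

View pics/w10_o.png

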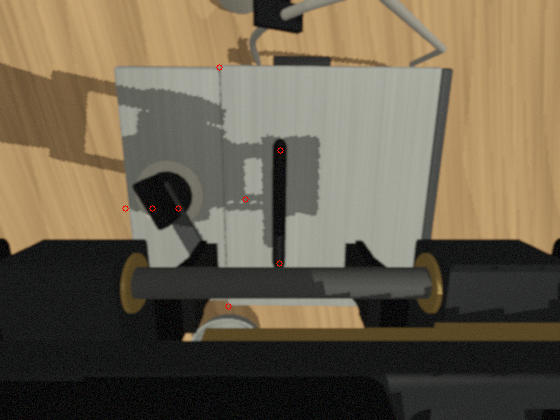

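The handle bar is vertical at x≈280, central between the fingers at about (200) and (360). Descending.

```bash
python3 -m crank '0 0 0.05 0 -0.05 0.8 -0.5;0 0 0 0 0 0.7 -0.5;0 0 0 0 0 0.6 -0.5;0 0 0 0 0 0.3 -0.5;0 0 0 0 0 0 -0.5';python3 go.py 0.5866 -0.1145 0.125 -0.186
```

```text
time: 13.6
position: [0.5865, -0.1134, 0.1626]
tool_rot: [0.769, 0.639, 0.0, 0.003]
ft_force: [-0.2, -0.9, -0.3]
grip_width: 0.0651
t 13.6 pos [ 0.5865 -0.1134  0.1626] shift units [-0.02  0.    0.94] turn units [0.05 0.03 0.02] w 0.0651 F [-0.2 -0.9 -0.3] q [-0.38  0.52  1.54 -0.    1.08 -0.19]
```

```bash
python3 -m crank '0 0 0 0 0 0.5 -0.5;0 0 0 0 0 0.35 -0.5;0 0 0 0 0 0 -0.5';python3 go.py 0.5866 -0.1145 0.125 -0.186; python3 -m crank '0 0 0 0 0 0 1;0 0 0 0 0 0 1;0 0 0 0 0 0 1;0 0 0 0 0 0 1;0 0 0 0 0 0 1' 30;python3 -m crank '0 0 0 0 0 0 1;0 0 0 0 0 0 1;0 0 0 0 0 0 1' 40;python3 go.py 0.5866 -0.1145 0.125 -0.186
```

```text
time: 13.98
position: [0.589, -0.1145, 0.1311]
tool_rot: [0.769, 0.639, 0.002, 0.006]
ft_force: [0.6, 0.0, 0.3]
grip_width: 0.0654
t 13.97 pos [ 0.589  -0.1145  0.1311] shift units [-0.01 -0.06  0.15] turn units [0.13 0.05 0.02] w 0.0654 F [0.6 0.  0.3] q [-0.38  0.56  1.57 -0.    1.   -0.19]
time: 14.6
position: [0.5908, -0.1151, 0.1337]
tool_rot: [0.769, 0.639, 0.003, 0.008]
ft_force: [0.2, -0.2, 0.0]
grip_width: 0.023
time: 14.98
position: [0.588, -0.1146, 0.1335]
tool_rot: [0.769, 0.639, 0.001, 0.005]
ft_force: [-0.6, 0.3, 0.8]
grip_width: 0.0105
t 14.97 pos [ 0.588  -0.1146  0.1335] shift units [-0.   -0.04  0.21] turn units [0.11 0.06 0.02] w 0.0105 F [-0.6  0.3  0.8] q [-0.38  0.56  1.56 -0.    1.01 -0.19]
```

```bash
python3 -m crank '0 0 0 0 0 0 0;0 0 0 0 0 0 0;0.1 0.05 0 0 0 0.2 0;0 0 0 0 0 0.1 0;0 0 0 0 0 0 0';python3 go.py 0.5866 -0.1145 0.123 -0.186; python3 -m crank '0 0 0 0 0 0 1;0 0 0 0 0 0 1;0 0 0 0 0 0 1;0 0 0 0 0 0 1;0 0 0 0 0 0 1' 45;python3 go.py 0.5866 -0.1145 0.123 -0.186
```

```text
time: 15.6
position: [0.5899, -0.115, 0.1202]
tool_rot: [0.769, 0.639, 0.001, 0.002]
ft_force: [0.3, -0.1, 0.3]
grip_width: 0.0427
t 15.6 pos [ 0.5899 -0.115   0.1202] shift units [-0.   -0.08 -0.07] turn units [0.05 0.   0.02] w 0.0427 F [ 0.3 -0.1  0.3] q [-0.38  0.58  1.57  0.    0.99 -0.19]
time: 16.23
position: [0.5876, -0.1145, 0.1203]
tool_rot: [0.769, 0.639, -0.0, -0.0]
ft_force: [0.3, -0.6, -0.2]
grip_width: 0.0101
t 16.23 pos [ 0.5876 -0.1145  0.1203] shift units [-0.01 -0.02 -0.07] turn units [-0.01  0.    0.03] w 0.0101 F [ 0.3 -0.6 -0.2] q [-0.38  0.58  1.57 -0.    1.   -0.19]
```

Lifting along the arc, first partway.

```bash
cat > lid.py <<'E'
from fit import *
b=np.load("b.npy"); o=robot.get_obs(); p=o["position"]
# handle rel to hinge in bin frame, using offset calibrated at shut pose (0.5876,-0.1145,0.1203)
d=p-np.array([.5876,-.1145,.1203]); c,s=np.cos(b[2]),np.sin(b[2])
x=-.145+c*d[0]+s*d[1]; y=-s*d[0]+c*d[1]; z=.053+d[2]
print("lid est",round(np.arctan2(z,-x)-np.arctan2(.053,.145),3),"radius err mm",round(1e3*(np.hypot(x,z)-np.hypot(.145,.053)),1),"dy",round(1e3*y,1),"w",round(o["grip_width"],4),"F",o["ft_force"].round(1),"t",round(o["time"],2))
A=R.from_quat(o["tool_rot"]); print("tool z",A.apply([0,0,1]).round(3))
E
python3 -m crank '0 0 0 0 0.15 -0.36 1;0 0 0 0 0.19 -0.34 1;0 0 0 0 0 0 1' 45; python3 lid.py
```

```text
time: 16.6
position: [0.5965, -0.1161, 0.1414]
tool_rot: [0.769, 0.639, -0.004, -0.006]
ft_force: [0.4, -0.9, -11.5]
grip_width: 0.0105
lid est 0.148 radius err mm 0.4 dy 0.1 w 0.0105 F [  0.4  -0.9 -11.5] t 16.6
tool z [-0.013  0.004 -1.   ]
```

```bash
python3 -m crank '0 0 0 0 0.2 -0.4 1;0 0 0 0 0.25 -0.4 1;0 0 0 0 0.26 -0.35 1;0 0 0 0 0 0 1' 45; python3 lid.py
python3 - <<'E'
from fit import *
c=snap("side","d11"); e=snap("scene","s11")
a=c["img"][150:350,230:430]; d=e["img"][140:300,90:250]
cv2.imwrite("pics/m11.png",np.hstack([cv2.resize(a,(400,400),interpolation=cv2.INTER_CUBIC),cv2.resize(d,(400,400),interpolation=cv2.INTER_CUBIC)])[:,:,::-1])
E
```

```text
time: 17.1
position: [0.6188, -0.1202, 0.1723]
tool_rot: [0.769, 0.639, -0.01, -0.014]
ft_force: [-4.4, -1.3, -8.7]
grip_width: 0.0101
lid est 0.397 radius err mm 0.1 dy 0.1 w 0.0101 F [-4.4 -1.3 -8.7] t 17.1
tool z [-0.033  0.01  -0.999]
```

View pics/m11.png

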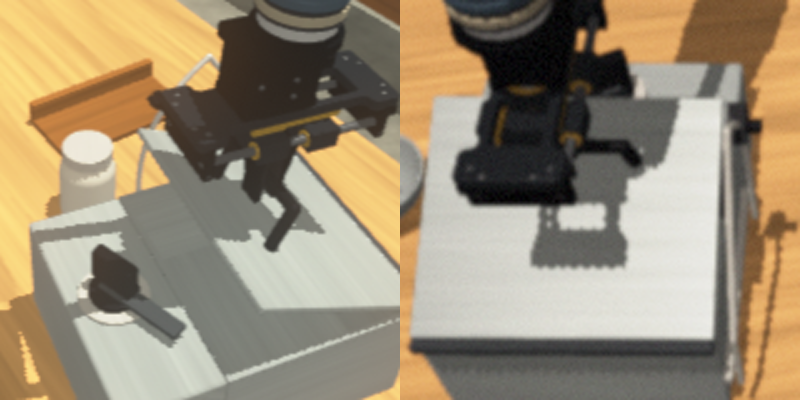

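```bash
python3 knob.py w12 | head -4
python3 - <<'E'
import cv2,numpy as np
g=lambda a:(255*(a/255.)**.6).astype(np.uint8)
a=g(cv2.imread("pics/w12.png")); cv2.imwrite("pics/w12z.png",cv2.resize(a[0:150,180:400],(800,545),interpolation=cv2.INTER_CUBIC))
s=g(cv2.imread("pics/s11.png")); cv2.imwrite("pics/s11z.png",cv2.resize(s[165:255,190:270],(530,596),interpolation=cv2.INTER_CUBIC))
E
```

```text
latch_grip 0.97 [ 0.4843 -0.0917  0.1547] [ 81. 225.]
lid_handle 0.81 [ 0.6313 -0.0561  0.1805] [285. 131.]
lid_pointer 0.91 [ 0.631  -0.0511  0.1797] [283. 122.]
knob [ 56.4 238.3]
```

View pics/w12z.png

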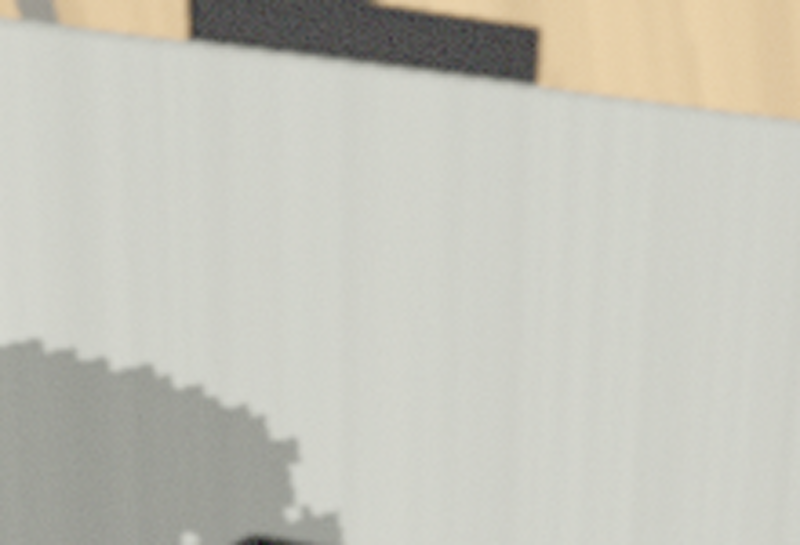

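View pics/s11z.png

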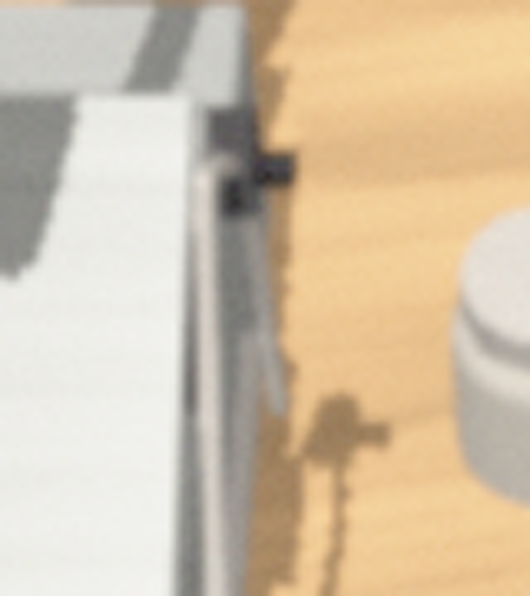

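Run:
```python
import cv2,numpy as np
g=lambda a:(255*(a/255.)**.6).astype(np.uint8)
def z(f,x,y,w,h): return cv2.resize(g(cv2.imread(f"pics/{f}.png"))[y:y+h,x:x+w],(w*10,h*10),interpolation=cv2.INTER_CUBIC)
cv2.imwrite("pics/z1.png",np.hstack([z("scene0",210,170,30,40),z("side0",290,180,45,40)]))
cv2.imwrite("pics/z2.png",np.hstack([z("w9",435,0,40,40),z("w10",250,0,40,40)]))
```

```text
(no output)
```

View pics/z1.png

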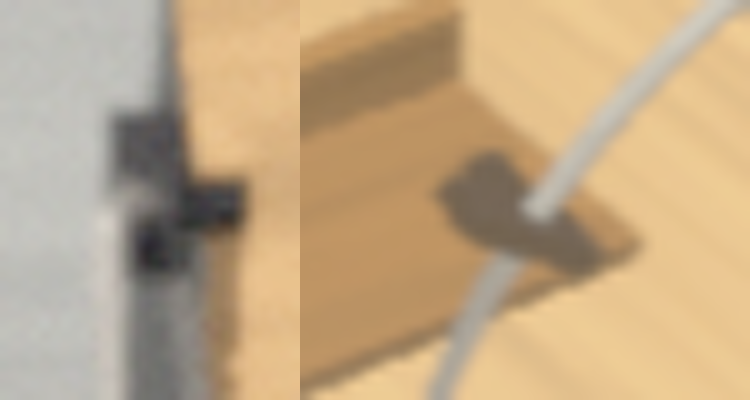

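View pics/z2.png

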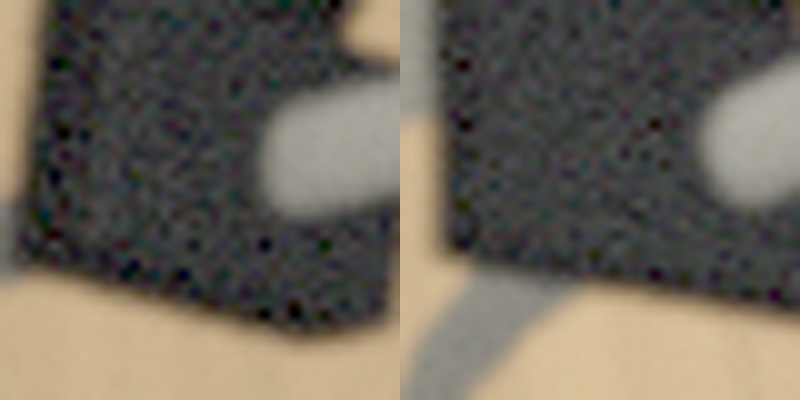

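```bash
python3 - <<'E'
import cv2,numpy as np
g=lambda a:(255*(a/255.)**.6).astype(np.uint8)
cv2.imwrite("pics/z3.png",cv2.resize(g(cv2.imread("pics/w10.png"))[0:50,240:320],(800,500),interpolation=cv2.INTER_CUBIC))
E
cat > tabfit.py <<'E'
from fit import *
import pickle,itertools
b=np.load("b.npy"); C=pickle.load(open("cams.pkl","rb"))
C["w9"]=pickle.load(open("w9.pkl","rb")); C["w10"]=pickle.load(open("w10.pkl","rb"))
def box(n,a,yc,b=b):
    return {k:proj(C[n],T(rot((-.174+.017*k[0],yc+.008*k[1],.004+.0035*k[2]),a),b)) for k in itertools.product((-1,1),repeat=3)}
def res(v,b=b,parts=False):
    a,yc=v; r=[]
    P=np.array(list(box("scene",a,yc,b).values())); r+=[P[:,1].min()-181.5,P[:,1].max()-197,P[:,0].min()-221.1]
    P=np.array(list(box("side",a,yc,b).values())); r+=[P[:,0].max()-320,P[:,1].max()-207.5]
    B=box("w9",a,yc,b); L=[B[-1,-1,s] for s in(-1,1)]; l=min(L,key=lambda p:p[0]); r+=list((l-[437.5,25.8])/2); r+=[(max(p[1] for p in B.values())-33.3)/2,(max(B[1,-1,s][0] for s in (-1,1))-473.5)/2]
    B=box("w10",a,yc,b); L=[B[-1,-1,s] for s in(-1,1)]; l=min(L,key=lambda p:p[0]); r+=list((l-[254.5,25.2])/2); r+=[(max(B[1,-1,s][0] for s in (-1,1))-302)/2]
    return np.array(r)
if __name__=="__main__":
    for a0 in(.5,.6):
        r=least_squares(res,[a0,.13],x_scale=[.05,.01],loss="soft_l1",diff_step=1e-3); print(r.x,r.cost,res(r.x).round(1))
E
python3 tabfit.py
```

```text
[0.55515649 0.13763133] 2.9344087526288973 [-1.   0.7 -0.  -0.2 -0.6 -1.5 -0.   0.3  1.2 -0.9  0.   1. ]
[0.55515708 0.13763132] 2.934408776734912 [-1.   0.7 -0.  -0.2 -0.6 -1.5 -0.   0.3  1.2 -0.9  0.   1. ]
```

View pics/z3.png

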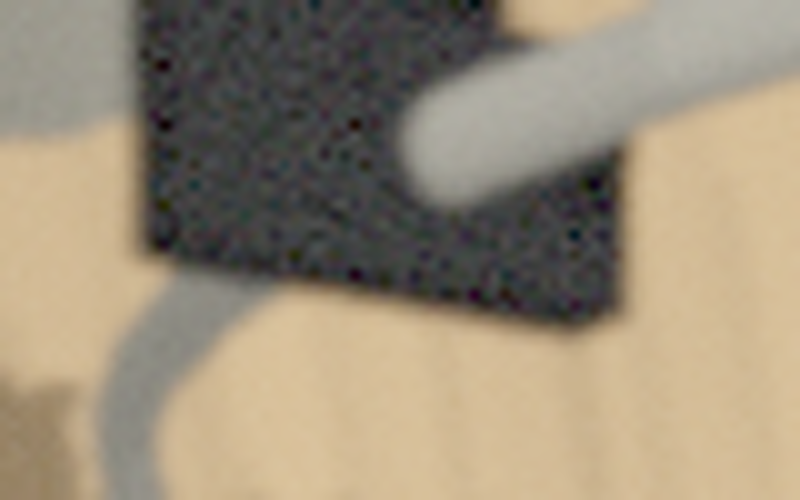

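The tab fit is consistent over four views, with a tab angle of about 0.555 and residuals under about 2 px. The lid is at about 0.40, so I go on to 0.555.

```bash
python3 -m crank '0 0 0 0 0.2 -0.23 1;0 0 0 0 0.22 -0.2 1;0 0 0 0 0 0 1' 45; python3 lid.py
```

```text
time: 17.82
position: [0.6372, -0.1238, 0.1895]
tool_rot: [0.769, 0.639, -0.009, -0.014]
ft_force: [-1.3, -0.3, -15.9]
grip_width: 0.0103
lid est 0.562 radius err mm 0.1 dy 0.1 w 0.0103 F [ -1.3  -0.3 -15.9] t 17.82
tool z [-0.032  0.01  -0.999]
```

```bash
python3 -m crank '0 0 0 0 0 0 1;0 0 0 0 0 0 1' 45; python3 lid.py
python3 - <<'E'
from fit import *
import pickle
b=np.load("b.npy"); C={n:snap(n,n+"13") for n in("scene","side","wrist")}
pickle.dump(C,open("c13.pkl","wb"))
g=lambda a:(255*(a/255.)**.6).astype(np.uint8)
for n in ("scene","side","wrist"):
    c=C[n]; I=g(c["img"]).copy(); I=cv2.resize(I,None,fx=4,fy=4,interpolation=cv2.INTER_CUBIC)
    for a,col in((.51,(0,255,0)),(.555,(255,0,0)),(.60,(0,0,255))):
        P=[(-.2,.12,.008),(-.2,-.12,.008),(0,-.12,.008),(0,.12,.008),(-.2,.12,.0)]
        L=[tuple(int(v) for v in (proj(c,T(rot(p,a),b))*4+1.5)) for p in P]
        cv2.polylines(I,[np.array(L[:4])],True,col,1)
        cv2.circle(I,tuple(int(v) for v in proj(c,T(rot((-.152,.124,.004),a),b))*4+1.5),3,col,1)
    cv2.imwrite(f"pics/{n}13z.png",I[:,:,::-1])
import numpy as np
s=cv2.imread("pics/scene13z.png")[560:1180,380:1000]; d=cv2.imread("pics/side13z.png")[640:1360,940:1740]; w_=cv2.imread("pics/wrist13z.png")[0:600,500:1300]
cv2.imwrite("pics/a13.png",s[:600]); cv2.imwrite("pics/b13.png",d[:600]); cv2.imwrite("pics/c13.png",w_)
E
```

```text
time: 18.08
position: [0.6369, -0.1238, 0.1893]
tool_rot: [0.769, 0.639, -0.009, -0.014]
ft_force: [-1.3, -1.2, -17.7]
grip_width: 0.0104
lid est 0.56 radius err mm 0.1 dy 0.0 w 0.0104 F [ -1.3  -1.2 -17.7] t 18.07
tool z [-0.032  0.01  -0.999]
```

View pics/a13.png

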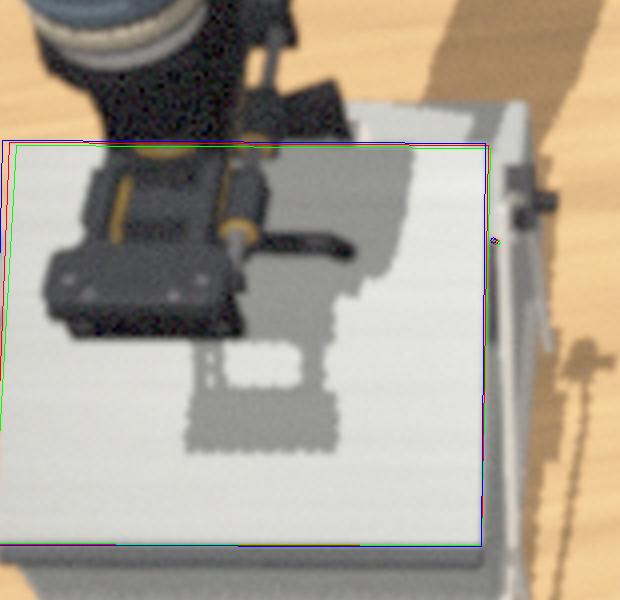

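View pics/b13.png

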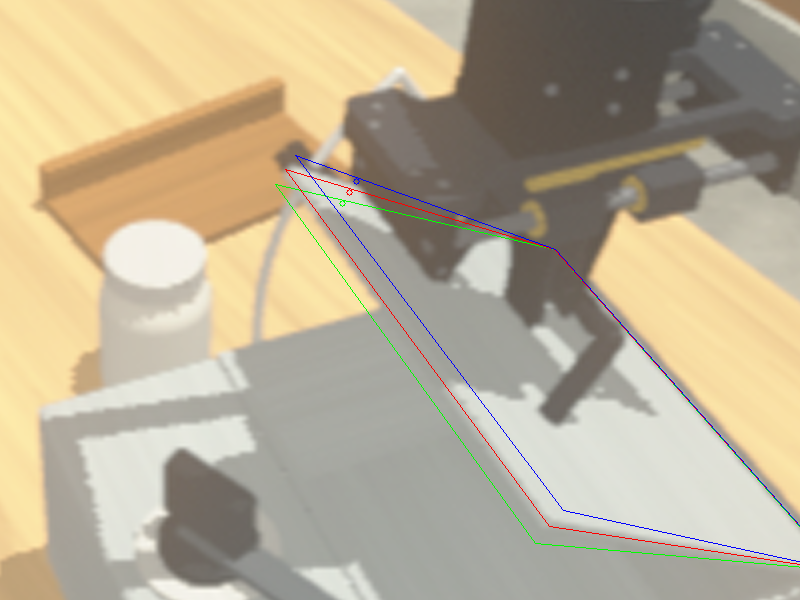

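View pics/c13.png

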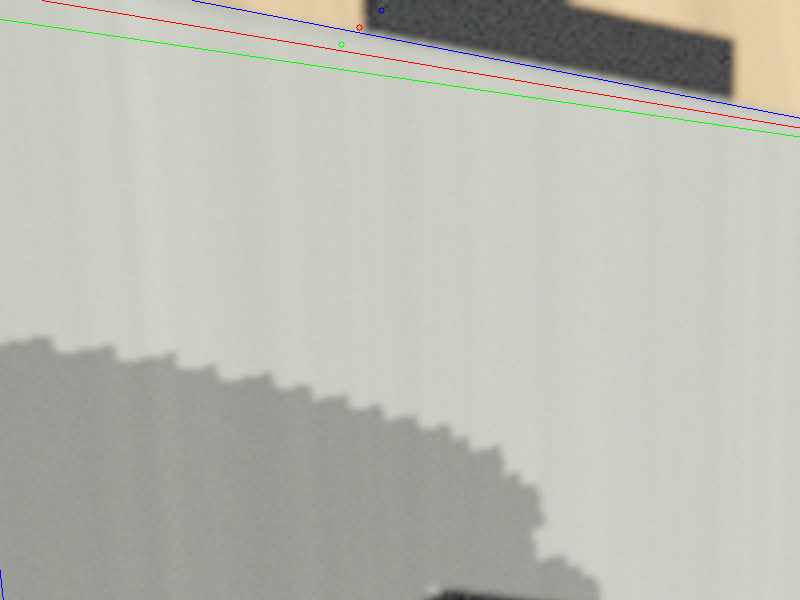

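Run:
```python
from tabfit import *
for nm,ix in dict(scene=[0,1,2],side=[3,4],w9=[5,6,7,8],w10=[9,10,11]).items():
    f=lambda v:np.r_[res([v[0],.1376])[ix]]
    r=least_squares(f,[.55],diff_step=1e-3); print(nm,r.x.round(3),r.fun.round(1))
for db in ([.002,0,0],[0,.002,0],[0,0,.01]):
    r=least_squares(lambda v:res(v,b+np.array(db)),[.55,.137],diff_step=1e-3); print(db,r.x.round(3),round(r.cost,2))
```

```text
scene [0.539] [-0.8  0.9  0.1]
side [0.551] [-0.4 -0.3]
w9 [0.557] [-1.2 -0.1  0.3  1.4]
w10 [0.555] [-1.   0.   0.9]
[0.002, 0, 0] [0.542 0.138] 4.54
[0, 0.002, 0] [0.558 0.136] 3.77
[0, 0, 0.01] [0.565 0.139] 4.56
```

View pics/side13.png

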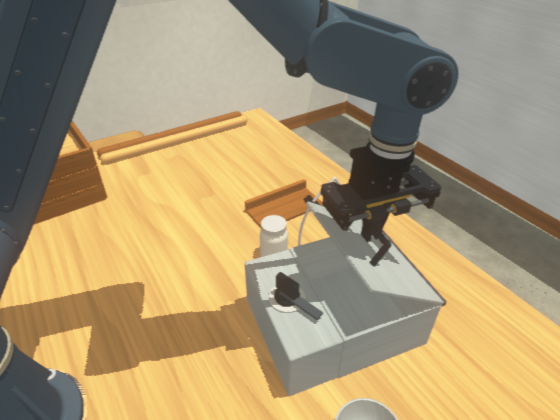

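The views agree: tab 0.54–0.557, lid 0.56 from the arm and about 0.56–0.567 from pictures. The side view shows the jar at (273,238), the guide at (282,202) and the knob at (290,292), still turned. I'll ease the lid down a hair, check and hand in.

```bash
python3 -m crank '0 0 0 0 -0.015 0.015 1;0 0 0 0 0 0 1' 45; python3 lid.py
python3 - <<'E'
from rig import robot
print(robot.hand_in())
E
```

```text
time: 18.48
position: [0.6362, -0.1236, 0.1888]
tool_rot: [0.769, 0.639, -0.009, -0.014]
ft_force: [-1.5, -2.2, -17.9]
grip_width: 0.0102
lid est 0.554 radius err mm 0.1 dy 0.1 w 0.0102 F [ -1.5  -2.2 -17.9] t 18.48
tool z [-0.032  0.01  -0.999]
the job is handed in; nothing more can be done
None
```

I turned the latch knob clockwise past its detent with the lid still shut. Then I lifted the lid by its handle to the tab's angle and handed in at 18.5 s, still gripping it at 45 N.

**Last checks:**
- **Latch:** about 1.1 rad, both from the tool's turn and from the wrist picture. The tongue showed clear of the lid.
- **Lid and tab:** the lid was at 0.554 rad by the arm's arc. The pictures, taken just before a last small lowering of about 0.006 rad, showed 0.56 to 0.567. The tab fit over four views gave 0.555; single views gave 0.54 to 0.557.
- **Bystanders:** the arm never went near the tab, jar, guide or bowl. The jar and guide stood in place in the last side picture. The bowl's position was not measured again.

**What failed or disagreed:**
- **First grasp missed:** my first close on the knob caught nothing. The real fingertips end about 26 mm above the reported tool point. I went lower and the second grasp held.
- **Lid force:** the wrist read about 18 N at the end, above the stated 6 to 11 N at the handle. I did not find the cause, but the lid followed the expected arc to within 0.4 mm.
- **Pointer and tab:** I had no single picture showing the two side by side. The match rests on the fits above.

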